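# Take the dust-trap slide out of the extraction arm

## Robot

A 7-joint arm with a two-finger parallel gripper is mounted at the origin on the work surface. World frame = base frame: x ahead of the robot, y to its left, z up, the work surface at z = 0. Lengths are in m, angles in rad, forces in N, time in s.
With the tool pointing down it reaches from about 0.4 to 0.85 m from the base axis. Payload 4.5 kg.
Tool frame: the origin (TCP) lies at the very end of the fingers, on their centre line; the grasp point (between the pads) lies 19 mm behind it; z points along the fingers, y is the line along which they close (so a half turn about z gives the same grasp; the last joint's range is limited). The gripper opens to 88 mm and grips with 3 to 60 N. Pads are 18 mm wide; open, the fingers measure 123 mm over their backs; the gripper's body (75 mm by 187 mm) begins 45 mm behind the grasp point.
Start: joints at [-1.142, 0.689, -0.195, 1.565, 0.157, 0.902, -0.215], TCP at [0.24, 0.577, 0.239] pointing down, gripper open.
Joint ranges: [-3.01, 3.01], [-0.46, 2.08], [-1.47, 1.51], [0.13, 2.56], [-1, 4.14], [0.04, 2.09], [-2.66, 2.66]. Speed limits (rad/s): [2.57, 2.57, 3.14, 3.14, 3.14, 3.14, 3.14].

## Interface

Orientations are given as a unit quaternion [x, y, z, w].
In Python, from plant import r, eyes, nets gives the robot as it stands.
- The arm moves only by the shell command python3 -m pendant 'ROWS' [FORCE]. ROWS is JSON, a list of rows, each an object of numbers: "claw": the opening, from 0 (shut) to 1 (fully open); "dx", "dy", "dz": the shift along the world's x, y, z in mm; "twist": the turn about the world's z in rad. In form: [{"claw": .., "dx": .., "dy": .., "dz": .., "twist": ..}, ...]. A call has 1 to 8 rows; each row is the pose to reach, as a shift and turn from the pose commanded when the call began; what a row does not reach only later rows make up. A row lasts 1/10 s, in which the tool goes at most 50 mm and 8.59 degrees, less where a joint would pass 70% of its speed; a pose out of reach is approached as far as the arm can. A call with a gripper value outside its range is refused whole. The fingers move at their own pace and stop on an object; FORCE is the grip in N (left out, the last holds). Time passes only in rows, so rows that repeat a pose let the fingers close. It gives the time, the measured TCP pose, the force, the opening and the grip force at its end, in the units of the state.
- r.get_state(): the state, without advancing time (a new reading comes with each control period).
- eyes.snapshot(name): name is "scene" or "side" or "wrist"; returns (picture, depth): 420x560x3 uint8, blue, green, red; 420x560 float32, m along the optical axis (not along the pixel's ray), 0 where there is no reading.
- eyes.camera_info(name): a dict with "K" (3x3 intrinsics, pixels), "world_to_cam" (4x4, takes a point from world to camera coordinates); the wrist camera has in their place "T_tool_cam" (4x4, takes a point from camera to tool coordinates, whose origin is the TCP and whose axes are the flange's). Camera axes: x right, y down, z forward; pixel columns grow to the right and rows downward; lengths in m; the calibration is good to about 2 mm. A picture is of the moment at which its call begins: read the wrist's pose just before it. camera_info takes no time and is no camera call.
- r.finish_job(): hands the job in; it is judged then, once.
Trained networks look in the newest picture that a camera, given by its name, has taken for a name from the list of things; names that differ only in an ending like _2 or _b are one class to them, and where a whole thing is asked for, a point or a joint stands for the part that bears it (a point fixed in the world has none). Each returns a list of dicts, best first, with "confidence" (0 to 1); they miss things now and then, are a little off and sometimes report something else, mostly with a low value. They report only what shows in the picture. A call takes as long as a camera call. They do not tell look-alikes from the thing itself.
- nets.spot_in(camera, query): "box" ([left, top, width, height] as shares, 0 to 1, of the picture: columns of its width, rows of its height, round what is visible of it).
- nets.place_of(camera, query): "position" ([column, row] as shares, 0 to 1, of the picture: columns of its width, rows of its height: a listed point, or the origin of a listed thing).
The state is a dict: "clock": time; "q": joint angles; "qd": joint speeds; "joint_torque": joint torques, N m; "tool_pos": TCP position; "eef_rot": TCP orientation; "contact_force": force on the tool from outside, world axes, zero at the start; "moment": the same for the moment, N m; "opening": opening from 0.0 (shut) to 1.0 (fully open); "finger_force": force on a finger pad.
Only numpy, scipy, OpenCV 4.12 (cv2) and the standard library are available. Lean on these libraries where they do the work, as an engineer would, in place of code of your own. Each camera call takes 0.05 s, during which the arm holds its last target. There are 200 camera calls.

## Task

With the orange pin tool, hold down the red release button deep in the recess of the dust-trap slide and, keeping it down until the catch is past the lip, push the slide about 3 cm out of its channel, so that it still rests there; then put the pin tool back upright in its hole in the wooden stand. Now draw the slide straight out by hand and lay it flat in the blue wash tray, fully down on its floor; keep it level all the way and never let it drop, so that what it has caught stays in it, and leave the other things on the bench alone.

Things in the scene. Friction and masses are not known exactly. Their poses are not given: they have to be found in the camera images.
- trap: Fixed grey dust-trap box at the foot of a black hose: 110 (x) x 100 (y) x 84 mm high; origin at the centre of its underside. Its front face looks along its -x, 55 mm from the origin; the slide comes out along -x. Duct and hose (70 mm across, tall) rise from its top, 40 mm and more behind the face. A flange 134 mm wide, 5 mm thick, lies under it. The front lip over the channel is 6 mm thick.
- trap_mouth (a point): Middle of the lower edge of the channel's mouth in the trap's front face, 40 mm above the bench; axes as the trap's. Channel: 58 wide, 16 high, 96 mm deep, level. A sill, top level with the channel floor, 34 mm wide (the slide is wider) and 12 mm thick, stands 50 mm out in front of it.
- slide_center (a point): Centre, half-way up, of the loose aluminium slide: 126 long (x) x 56 wide (y) x 14 mm high, 0.14 to 0.25 kg, mass centre 8 mm in front of here. Home: axes as the trap's, centre 28 mm in front of the trap's origin, its front (-x) end 36 mm out of the trap on the sill; a catch locks it, pulling will not free it. Clear of the channel when moved 90 mm out.
- slide_recess (a point): Mouth of the round recess in the slide's top, 45 mm in front of the slide's centre, 18 mm from its front end, mid-width: 12 mm across, small chamfer. The red button lies 6.5 mm down in it, too narrow for fingers. A pin in it bears on the recess's wall and takes the slide along.
- catch (a joint): How far the button is pressed, m: 0 up, 0.0045 fully down. 2 N starts it, 5 N holds it down; it springs back. A steel tooth moves with it: 22 mm wide, on the slide's top 18 mm in front of its centre, 5 mm proud when up, behind the trap's lip. Held down, it is past the lip once the slide has come 13 mm out; let go then, it pops up outside and the slide is free.
- pin_center (a point): Middle of the handle of the loose pin tool standing upright in the stand: round orange handle 17 mm across, 56 mm high, this point half-way up on its axis; below it a steel pin 5 mm across and 46 mm long, tip 74 mm below this point. z runs up along the tool. 45 g.
- stand_hole (a point): Mouth of the pin tool's hole in the top of the fixed wooden stand (120 x 64 x 50 mm high), 50 mm above the bench: 9 mm across, small chamfer, upright, through. The handle's lower end rests on the stand's top, the handle's middle then 28 mm above here. Burs up to 27 mm above the stand's top stand 44 mm and more from the hole in this point's +x direction.
- tray_floor (a point): Middle of the inner floor of the fixed blue wash tray, 6 mm above the bench. Inside 134 long (x) x 64 mm wide (y); walls 3 mm thick, tops 30 mm above the bench. Mid-way along each long side the wall is cut away down to the floor over 58 mm for the fingers; elsewhere there is no finger room beside a slide. The slide may lie either way round, button upward.
- flux_jar: Bystander: square white jar with a red cap, 46 x 46 x 65 mm, origin at the centre of its underside.
- dropper: Bystander: amber dropper bottle with a black top, 34 mm across, 96 mm high, origin at the centre of its underside.
- beaker: Bystander: open steel beaker, 58 mm across, 75 mm high, origin at the centre of its underside.
- tweezers: Bystander: steel tweezers lying flat, 155 mm long, 8 mm high, origin mid-way under them.
- ring_clamp: Bystander: wooden ring clamp lying flat, 125 x 26 x 22 mm (a ring on it reaches 31 mm), origin at the centre of its underside.
- pickle_jar: Bystander: clear jar with a yellow lid, 56 mm across, 60 mm high, origin at the centre of its underside.
There are look-alikes about, which are no part of the job. There is more than one size of the part that bears tray_floor; the job needs the middle-sized.

How it is judged:
On the way, in this order (a step that is already met when the one before it is completed fails the run):
1. with the pin tool on it and the catch held down, the slide has come at least 8 mm out (x of slide_center in the frame of trap below -0.036 m and value of joint catch above 0.0028 m and contact force between pin and slide above 0.3 N), for 0.1 s.
2. the pin tool is back in its hole and let go, while the slide rests 13 to 43 mm out of home (x of slide_center in the frame of trap between -0.071 and -0.041 m and horizontal distance between pin_center and stand_hole below 0.008 m and z of pin_center in the frame of stand_hole between 0.022 and 0.034 m and angle between pin_center's own z axis and vertical below 0.12 rad and linear speed of pin below 0.02 m/s and contact force between the fingers and pin below 0.1 N), for 0.2 s.
3. the slide has been drawn right out of the channel, in the fingers (x of slide_center in the frame of trap below -0.122 m and contact force between the fingers and slide above 0.5 N), for 0.1 s.
At the end, for the whole second after the job is handed in: The slide lies still, right way up and flat (within 0.06 rad) on the wash tray's floor, within the tray's walls (6.5 mm of its middle), height within 4 mm; the pin tool stands still in its hole, seated within 6 mm of height, 8 mm sideways and 0.12 rad of upright (x of slide_center in the frame of tray_floor between -0.0065 and 0.0065 m and y of slide_center in the frame of tray_floor between -0.0065 and 0.0065 m and z of slide_center in the frame of tray_floor between 0.003 and 0.0105 m and angle between slide_center's own z axis and vertical below 0.06 rad and linear speed of each of slide, pin below 0.02 m/s and horizontal distance between pin_center and stand_hole below 0.008 m and z of pin_center in the frame of stand_hole between 0.022 and 0.034 m and angle between pin_center's own z axis and vertical below 0.12 rad); the robot touches nothing.
It fails at once if the slide tipped more than about 17 degrees from level (angle between slide_center's own z axis and vertical above 0.3 rad).
It fails at once if the slide dropped (falling faster than 0.42 m/s out of the fingers) (linear speed of slide above 0.42 m/s and contact force between the fingers and slide below 0.05 N).
It fails at once if another thing on the bench moved more than 30 mm (distance of any of flux_jar, dropper, beaker, tweezers, ring_clamp, pickle_jar from where it was at the start of the episode above 0.03 m).
It also fails if it takes over 67 s, if anything falls off the work surface, if the arm or the gripper's body presses on something with over 40 N, if the wrist force passes 120 N, or if a joint passes its speed limit or range.

## Working session

There is one attempt and no reset: what is moved stays moved. The work goes in short steps, Python scripts to look and compute and a shell command to move; the robot and the scene stay as the last step left them, time stands still between calls to the robot, and variables do not carry over. Pictures are saved under pics/ and viewed, at most 10 in all, crops included, and the job is handed in when it is done.

```bash
ls; mkdir -p pics; cat > h.py <<'E'
import numpy as np, cv2
from scipy.spatial.transform import Rotation as R
from plant import r, eyes, nets
def cam(name, st=None):
    i=eyes.camera_info(name); K=np.array(i["K"])
    if "world_to_cam" in i: T=np.linalg.inv(np.array(i["world_to_cam"]))
    else:
        st=st or r.get_state(); W=np.eye(4); W[:3,:3]=R.from_quat(st["eef_rot"]).as_matrix(); W[:3,3]=st["tool_pos"]; T=W@np.array(i["T_tool_cam"])
    return K,T
def ray(K,T,px): 
    d=T[:3,:3]@np.linalg.solve(K,[px[0],px[1],1.]); return T[:3,3],d
def at_z(K,T,px,z):
    o,d=ray(K,T,px); return o+d*(z-o[2])/d[2]
def proj(K,T,p):
    c=np.linalg.inv(T)@np.r_[p,1]; u=K@c[:3]; return u[:2]/u[2]
def cloud(K,T,D):
    v,u=np.mgrid[:D.shape[0],:D.shape[1]]; P=np.stack([(u-K[0,2])/K[0,0]*D,(v-K[1,2])/K[1,1]*D,D],-1)
    return P@T[:3,:3].T+T[:3,3]
E
python3 - <<'E'
from h import *
np.set_printoptions(precision=4,suppress=True)
print(r.get_state())
for n in ("scene","side"):
    K,T=cam(n); im,D=eyes.snapshot(n); cv2.imwrite(f"pics/{n}0.png",im); np.savez(f"{n}0.npz",D=D,im=im)
    print(n,T[:3,3],T[:3,2])
    for q,z in [("trap_mouth",.04),("slide_recess",.054),("slide_center",.047),("pin_center",.078),("stand_hole",.05),("tray_floor",.006),("trap",0)]:
        for d in nets.place_of(n,q):
            px=np.array(d["position"])*[560,420]; print(q,round(d["confidence"],2),px.round(0),at_z(K,T,px,z))
E
```

```text
pics
{'clock': 0.0, 'q': array([-1.1422,  0.69  , -0.1945,  1.5663,  0.1573,  0.9025, -0.2151]), 'qd': array([ 0.0004, -0.0014, -0.0022, -0.0001,  0.0002,  0.0003,  0.0006]), 'joint_torque': array([ -0.0003, -52.757 ,  -1.2674, -15.3434,  -0.0526,   0.0065,
         0.0002]), 'tool_pos': array([0.2402, 0.5763, 0.2379]), 'eef_rot': array([ 0.1961,  0.9806, -0.0009, -0.0001]), 'contact_force': array([0.4026, 0.8199, 0.0979]), 'moment': array([0.0272, 0.054 , 0.0461]), 'finger_force': 0.0, 'opening': 0.9998671065010574}
scene [ 1.2973 -0.5377  0.7209] [-0.6949  0.4473 -0.5631]
trap_mouth 0.61 [356. 193.] [0.4883 0.2505 0.04  ]
slide_recess 0.55 [353. 189.] [0.4839 0.2394 0.054 ]
slide_center 0.56 [363. 186.] [0.4769 0.2813 0.047 ]
pin_center 0.73 [272. 259.] [ 0.646  -0.1113  0.078 ]
pin_center 0.67 [168. 315.] [ 0.684  -0.3535  0.078 ]
tray_floor 0.8 [183. 267.] [ 0.4961 -0.2486  0.006 ]
tray_floor 0.74 [201. 222.] [ 0.3592 -0.1411  0.006 ]
tray_floor 0.61 [307. 165.] [0.2491 0.263  0.006 ]
tray_floor 0.45 [140. 230.] [ 0.3175 -0.2851  0.006 ]
tray_floor 0.39 [244. 216.] [ 0.3892 -0.0331  0.006 ]
trap 0.55 [367. 194.] [0.4582 0.319  0.    ]
side [ 0.2276 -0.9483  0.6753] [ 0.2453  0.8016 -0.5453]
trap_mouth 0.98 [253. 168.] [0.4831 0.2704 0.04  ]
slide_recess 0.64 [261. 167.] [0.4978 0.2409 0.054 ]
slide_recess 0.46 [251. 159.] [0.4849 0.2969 0.054 ]
slide_center 0.64 [250. 159.] [0.4843 0.3132 0.047 ]
slide_center 0.36 [246. 171.] [0.456  0.2399 0.047 ]
pin_center 0.58 [363. 219.] [ 0.6455 -0.1046  0.078 ]
pin_center 0.16 [248. 172.] [0.4496 0.1793 0.078 ]
stand_hole 0.78 [363. 232.] [ 0.6425 -0.1134  0.05  ]
tray_floor 0.65 [315. 299.] [ 0.4898 -0.2456  0.006 ]
tray_floor 0.59 [167. 191.] [0.248  0.2647 0.006 ]
tray_floor 0.55 [237. 278.] [ 0.3555 -0.1417  0.006 ]
tray_floor 0.49 [365. 221.] [ 0.6962 -0.009   0.006 ]
trap 0.65 [248. 172.] [0.4771 0.3218 0.    ]
```

View pics/scene0.png

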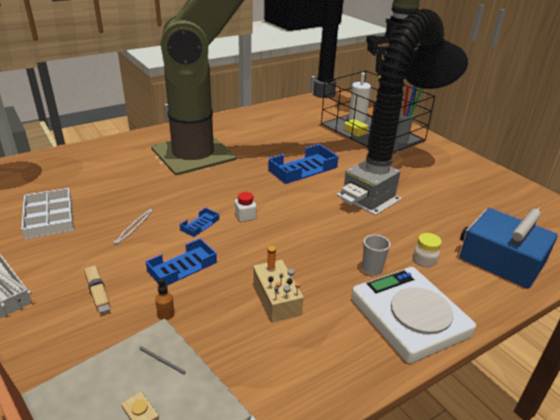

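View pics/side0.png

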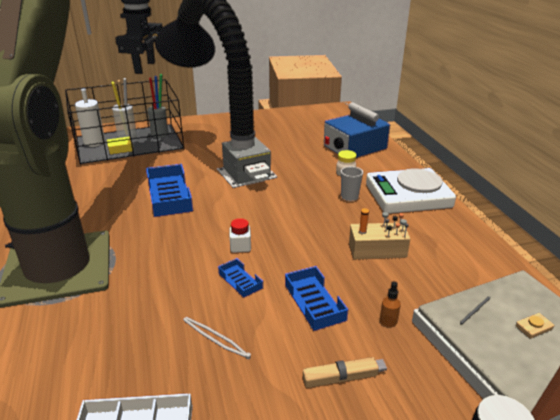

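The scene view shows the trap at about (370,187), the pin in the stand at (272,259), and three blue trays. The middle-sized tray looks like the one at (183,262). The side view agrees: trap (248,165), stand (378,238), tray (315,297). I'll fit the geometry from the depth images.

```bash
python3 - <<'E'
from h import *
np.set_printoptions(precision=4,suppress=True)
print(np.array(eyes.camera_info("wrist")["T_tool_cam"]))
for n in ("scene","side"):
    K,T=cam(n); f=np.load(f"{n}0.npz"); C=cloud(K,T,f["D"]); ok=f["D"]>0; im=f["im"].astype(int)
    def rect(lbl,xy,rad,z0,z1,m=True):
        s=ok&(np.hypot(C[...,0]-xy[0],C[...,1]-xy[1])<rad)&(C[...,2]>z0)&(C[...,2]<z1)&m
        p=C[s][:,:2]
        if len(p)<5: print(n,lbl,len(p));return
        (c,wh,a)=cv2.minAreaRect((p*1000).astype(np.float32)); print(n,lbl,len(p),np.array(c).round(1),np.array(wh).round(1),round(a,1),"medz",np.median(C[s][:,2]))
    blue=(im[...,0]>im[...,2]+50)
    for t in [(.249,.264),(.493,-.247),(.357,-.141)]: rect("tray",t,.13,.003,.04,blue)
    rect("traptop",(.47,.3),.1,.078,.088)
    rect("slide",(.487,.24),.06,.047,.06)
    rect("flange",(.47,.31),.12,.003,.0075)
    rect("stand",(.66,-.1),.1,.044,.053)
    rect("pin",(.6455,-.108),.02,.08,.12)
    rect("bystand",(.493,-.247),.2,.012,.15,~blue)
E
```

```text
[[-0.0019 -0.9512 -0.3085  0.0797]
 [ 1.     -0.0019 -0.0003 -0.0004]
 [-0.0003 -0.3085  0.9512 -0.1474]
 [ 0.      0.      0.      1.    ]]
scene tray 1252 [252.6 243. ] [104.6 197.4] 1.1 medz 0.014044008551993836
scene tray 1513 [ 453.4 -240.6] [145.1 165.3] 5.0 medz 0.00904752954653043
scene tray 732 [ 389.9 -167. ] [ 83.9 175.2] 53.5 medz 0.00841526211990351
scene traptop 618 [474.7 312.7] [104. 118.] 11.8 medz 0.08480692726299477
scene slide 309 [489.6 245.4] [101.3  52.9] 21.6 medz 0.05454931636898108
scene flange 344 [481.  293.9] [229.  194.3] 44.5 medz 0.004575483599968955
scene stand 1021 [ 679.5 -121. ] [ 65.2 125.8] 77.3 medz 0.05073716924261984
scene pin 121 [ 645.5 -114.1] [17.3 15.2] 66.0 medz 0.09725794514393638
scene bystand 1575 [ 493.7 -273.5] [346.1 339.5] 87.7 medz 0.030461933769824423
side tray 1511 [252.7 244.9] [ 96.5 203.8] 1.5 medz 0.012698231426039985
side tray 2035 [ 451.4 -241.7] [140.6 165.8] 6.1 medz 0.009340537683017458
side tray 1087 [ 389.7 -168.3] [ 89.5 174.9] 54.1 medz 0.008300460643815621
side traptop 490 [473.  312.3] [102.8 118.9] 11.3 medz 0.08580171715017404
side slide 292 [483.2 247.3] [100.1  57.2] 6.0 medz 0.05502496141055896
side flange 621 [467. 295.] [203.6 236.3] 75.1 medz 0.003940174715375222
side stand 794 [ 679.5 -119.8] [ 69.6 121.7] 78.4 medz 0.051224592660365664
side pin 109 [ 641.4 -114.7] [16.3 16.4] 68.2 medz 0.09827047817307066
side bystand 2612 [ 516.6 -271.4] [350.6 303.6] 89.9 medz 0.02711884299125228
```

```bash
python3 -m pendant '[{"dx":40,"dy":-50,"dz":20},{"dx":80,"dy":-90,"dz":30},{"dx":120,"dy":-130,"dz":40},{"dx":160,"dy":-170,"dz":50},{"dx":190,"dy":-210,"dz":60},{"dx":210,"dy":-250,"dz":70},{"dx":230,"dy":-290,"dz":80},{"dx":240,"dy":-330,"dz":80}]'
```

```text
validation failed for argument at $[0]...
```

```bash
python3 - <<'E'
from h import *
np.set_printoptions(precision=3,suppress=True)
print(np.array(eyes.camera_info("wrist")["K"]))
for n in ("scene","side"):
    K,T=cam(n); f=np.load(f"{n}0.npz"); C=cloud(K,T,f["D"]); ok=f["D"]>0
    print(n)
    for z in np.arange(.1,.75,.05):
        s=ok&(abs(C[...,2]-z)<.025)&(C[...,0]>.3)&(C[...,0]<.8)&(C[...,1]>.1)&(C[...,1]<.6)
        if s.sum()>10: print(round(z,2),s.sum(),np.percentile(C[s][:,:2],[2,50,98],axis=0).ravel())
E
python3 -m pendant '[{"claw":1,"dx":0,"dy":-10,"dz":0,"twist":-0.1}]'
```

```text
[[369.576   0.    279.108]
 [  0.    369.576 208.123]
 [  0.      0.      1.   ]]
scene
0.1 1599 [0.429 0.137 0.507 0.316 0.798 0.441]
0.15 440 [0.313 0.299 0.488 0.312 0.502 0.577]
0.2 488 [0.449 0.298 0.489 0.311 0.503 0.35 ]
0.25 896 [0.333 0.3   0.464 0.336 0.501 0.577]
0.3 1464 [0.325 0.302 0.427 0.538 0.5   0.596]
0.35 1216 [0.345 0.305 0.424 0.523 0.493 0.594]
0.4 1024 [0.393 0.32  0.458 0.359 0.483 0.553]
0.45 852 [0.407 0.358 0.44  0.414 0.465 0.513]
side
0.1 1317 [0.318 0.14  0.485 0.307 0.795 0.514]
0.15 457 [0.311 0.299 0.46  0.309 0.497 0.543]
0.2 459 [0.438 0.298 0.463 0.307 0.499 0.336]
0.25 837 [0.312 0.299 0.441 0.324 0.496 0.565]
0.3 1433 [0.304 0.301 0.402 0.538 0.493 0.586]
0.35 1217 [0.31  0.305 0.402 0.533 0.487 0.589]
0.4 1079 [0.349 0.319 0.424 0.357 0.477 0.542]
0.45 449 [0.366 0.356 0.418 0.384 0.461 0.499]
clock: 0.9
tool_pos: [0.24, 0.568, 0.2387]
eef_rot: [0.245, 0.969, 0.001, -0.0]
contact_force: [0.5, 0.5, 0.2]
opening: 1.0
finger_force: 0.0
```

```bash
python3 -m pendant '[{"claw":1,"dx":0,"dy":-40,"dz":0,"twist":0},{"claw":1,"dx":0,"dy":-85,"dz":0,"twist":0},{"claw":1,"dx":5,"dy":-130,"dz":0,"twist":0},{"claw":1,"dx":15,"dy":-175,"dz":0,"twist":0},{"claw":1,"dx":30,"dy":-220,"dz":0,"twist":-0.1},{"claw":1,"dx":50,"dy":-265,"dz":0,"twist":-0.2},{"claw":1,"dx":75,"dy":-305,"dz":0,"twist":-0.3},{"claw":1,"dx":100,"dy":-345,"dz":0,"twist":-0.4}]'
python3 -m pendant '[{"claw":1,"dx":40,"dy":-25,"dz":0,"twist":-0.14},{"claw":1,"dx":80,"dy":-50,"dz":0,"twist":-0.28},{"claw":1,"dx":120,"dy":-70,"dz":0,"twist":-0.4},{"claw":1,"dx":160,"dy":-70,"dz":0,"twist":-0.48},{"claw":1,"dx":160,"dy":-70,"dz":0,"twist":-0.48},{"claw":1,"dx":160,"dy":-70,"dz":0,"twist":-0.48}]'
python3 - <<'E'
from h import *
np.set_printoptions(precision=4,suppress=True)
s=r.get_state(); print(s["tool_pos"],R.from_quat(s["eef_rot"]).as_matrix()[:,1],s["q"],s["clock"])
K,T=cam("wrist",s); im,D=eyes.snapshot("wrist"); cv2.imwrite("pics/w1.png",im); np.savez("w1.npz",im=im,D=D,K=K,T=T)
for q,z in [("trap_mouth",.04),("slide_recess",.054),("slide_center",.047)]:
    for d in nets.place_of("wrist",q):
        px=np.array(d["position"])*[560,420]; print(q,round(d["confidence"],2),px.round(0),at_z(K,T,px,z))
E
```

```text
clock: 1.7
tool_pos: [0.3411, 0.2205, 0.2392]
eef_rot: [0.434, 0.901, 0.001, 0.0]
contact_force: [0.9, 0.1, -0.5]
opening: 1.001
finger_force: 0.0
clock: 2.3
tool_pos: [0.5004, 0.1519, 0.2385]
eef_rot: [0.634, 0.773, -0.0, -0.0]
contact_force: [-0.8, 0.5, -0.4]
opening: 1.0
finger_force: 0.0
[0.5004 0.1519 0.2385] [ 0.9808  0.1949 -0.0005] [-0.4062  0.5547  0.0371  1.879  -0.0303  0.7089 -0.1555] 2.3
trap_mouth 0.95 [286.  56.] [0.4861 0.2578 0.04  ]
slide_recess 0.6 [283.  76.] [0.4861 0.2405 0.054 ]
```

View pics/w1.png

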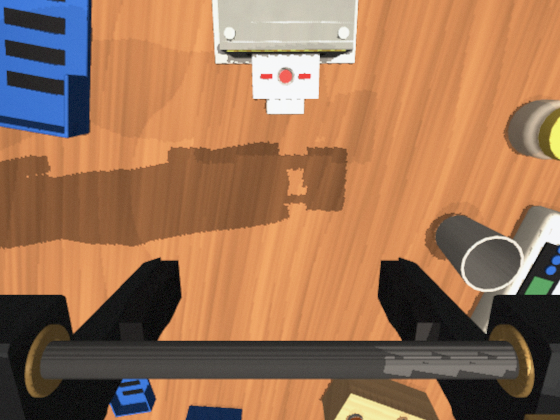

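The wrist view shows the slide's front end at (252–319, 55–98), the red button at (285,76) and the trap face edge at about row 50.

```bash
python3 - <<'E'
from h import *
np.set_printoptions(precision=4,suppress=True)
f=np.load("w1.npz"); im=f["im"].astype(int); K,T,D=f["K"],f["T"],f["D"]; C=cloud(K,T,D)
red=((im[...,2]>150)&(im[...,1]<110)).astype(np.uint8)
n,l,st,ce=cv2.connectedComponentsWithStats(red[:120])
for i in range(1,n):
    if st[i,4]>8: print(st[i],ce[i],at_z(K,T,ce[i],.054)[:2],at_z(K,T,ce[i],.0475)[:2])
s=(abs(C[...,2]-.054)<.004)&(np.hypot(C[...,0]-.486,C[...,1]-.24)<.05)
c,wh,a=cv2.minAreaRect((C[s][:,:2]*1000).astype(np.float32)); print(s.sum(),c,wh,a,np.median(C[s][:,2]))
s=(C[...,2]>.078)&(C[...,2]<.09)
p=C[s]; print("top",s.sum(),np.median(p[:,2]))
c,wh,a=cv2.minAreaRect((p[:,:2]*1000).astype(np.float32)); print(c,wh,a,cv2.boxPoints((c,wh,a)))
E
python3 -m pendant '[{"claw":1,"dx":15,"dy":-50,"dz":0,"twist":0},{"claw":1,"dx":30,"dy":-100,"dz":0,"twist":0},{"claw":1,"dx":50,"dy":-145,"dz":0,"twist":0},{"claw":1,"dx":75,"dy":-190,"dz":-10,"twist":0},{"claw":1,"dx":105,"dy":-230,"dz":-15,"twist":0},{"claw":1,"dx":135,"dy":-265,"dz":-20,"twist":0},{"claw":1,"dx":140,"dy":-290,"dz":-20,"twist":0},{"claw":1,"dx":140,"dy":-290,"dz":-20,"twist":0}]'
python3 -m pendant '[{"claw":1,"dx":0,"dy":0,"dz":0,"twist":0},{"claw":1,"dx":0,"dy":0,"dz":0,"twist":0}]'
python3 - <<'E'
from h import *
np.set_printoptions(precision=4,suppress=True)
s=r.get_state(); print(s["tool_pos"],R.from_quat(s["eef_rot"]).as_matrix()[:,1],s["q"],s["clock"])
K,T=cam("wrist",s); im,D=eyes.snapshot("wrist"); cv2.imwrite("pics/w2.png",im); np.savez("w2.npz",im=im,D=D,K=K,T=T)
for q,z in [("pin_center",.078),("stand_hole",.05),("tray_floor",.006)]:
    for d in nets.place_of("wrist",q):
        px=np.array(d["position"])*[560,420]; print(q,round(d["confidence"],2),px.round(0),at_z(K,T,px,z))
C=cloud(K,T,D)
for lo,hi in ((.1,.112),(.09,.104),(.065,.095)):
    m=(C[...,2]>lo)&(C[...,2]<hi)&(np.hypot(C[...,0]-.643,C[...,1]+.114)<.02)
    if m.sum()>5: print(lo,m.sum(),cv2.minEnclosingCircle((C[m][:,:2]*1000).astype(np.float32)),C[m].mean(0))
E
```

```text
[91 14  1  9  9] [91. 18.] [0.3252 0.2539] [0.3221 0.2543]
[91 46  1 11 11] [91. 51.] [0.3262 0.2289] [0.3231 0.2289]
[280  69  12  13 112] [285.4286  75.6786] [0.4883 0.2411] [0.4884 0.2414]
[261  74  11   5  49] [265.898   75.7551] [0.4721 0.2379] [0.4719 0.2381]
[299  74  11   5  49] [303.6939  75.7551] [0.5035 0.2441] [0.5039 0.2443]
2870 (486.0028991699219, 240.4035186767578) (91.58846282958984, 35.84708023071289) 11.356927871704102 0.05556686209672326
top 7027 0.0855771714988065
(590.2184448242188, 223.317626953125) (85.4353256225586, 338.72393798828125) 64.69348907470703 [[418.8493 257.095 ]
 [725.0673 112.3038]
 [761.5875 189.5403]
 [455.3696 334.3314]]
clock: 3.3
tool_pos: [0.64, -0.1439, 0.2182]
eef_rot: [0.637, 0.771, -0.002, 0.001]
contact_force: [-0.0, -0.4, -0.0]
opening: 1.001
finger_force: 0.0
clock: 3.5
tool_pos: [0.6399, -0.1355, 0.2189]
eef_rot: [0.633, 0.774, 0.001, -0.001]
contact_force: [-0.0, -0.0, 1.0]
opening: 1.003
finger_force: 0.0
[ 0.6399 -0.1355  0.2189] [ 0.9803  0.1974 -0.0002] [ 0.1386  0.748   0.001   1.4961 -0.0031  0.8983  0.34  ] 3.5
pin_center 0.9 [287. 169.] [ 0.6422 -0.1154  0.078 ]
stand_hole 0.73 [292. 157.] [ 0.6463 -0.1103  0.05  ]
tray_floor 0.62 [120. 251.] [ 0.4902 -0.2514  0.006 ]
0.1 474 ((643.3515625, -112.94088745117188), 8.978371620178223) [ 0.6433 -0.1121  0.107 ]
0.09 67 ((643.3515625, -112.94088745117188), 8.978371620178223) [ 0.6415 -0.1068  0.0977]
0.065 133 ((643.3555908203125, -111.48800659179688), 8.151663780212402) [ 0.6414 -0.1065  0.0807]
```

View pics/w2.png

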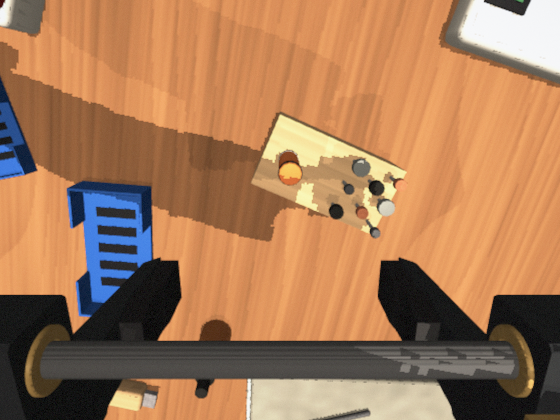

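The pin handle's top is at (289,172) with burs to its right, about 55–90 px away. The middle tray is at (115,250), with the dropper below it at (210,350). I'll approach the pin with the claw only part open so it clears the burs.

```bash
python3 -m pendant '[{"claw":0.36,"dx":3,"dy":15,"dz":-30,"twist":0},{"claw":0.36,"dx":3,"dy":23,"dz":-60,"twist":0},{"claw":0.36,"dx":3,"dy":23,"dz":-90,"twist":0},{"claw":0.36,"dx":3,"dy":23,"dz":-90,"twist":0},{"claw":0.36,"dx":3,"dy":23,"dz":-90,"twist":0},{"claw":0.36,"dx":3,"dy":23,"dz":-90,"twist":0}]' 40
python3 - <<'E'
from h import *
np.set_printoptions(precision=4,suppress=True)
s=r.get_state(); print(s["tool_pos"],s["opening"])
K,T=cam("wrist",s); im,D=eyes.snapshot("wrist"); cv2.imwrite("pics/w3.png",im); np.savez("w3.npz",im=im,D=D,K=K,T=T)
hsv=cv2.cvtColor(im,cv2.COLOR_BGR2HSV)
print("TCP px",proj(K,T,s["tool_pos"]))
C=cloud(K,T,D); m=(abs(C[...,2]-.106)<.006)&(np.hypot(C[...,0]-.643,C[...,1]+.113)<.02)
v,u=np.nonzero(m); print(m.sum(),C[m].mean(0) if m.sum() else 0); 
if m.sum():
    c,rad=cv2.minEnclosingCircle(np.stack([u,v],1).astype(np.float32)); print(c,rad,at_z(K,T,c,.106))
E
```

```text
clock: 4.3
tool_pos: [0.6446, -0.1155, 0.1306]
eef_rot: [0.635, 0.773, 0.001, 0.001]
contact_force: [-0.9, -0.6, -0.2]
opening: 0.478
finger_force: 0.0
[ 0.6446 -0.1155  0.1306] 0.47800760981601814
TCP px [279.0067 276.061 ]
949 [ 0.6431 -0.1113  0.1067]
(277.3825988769531, 245.21270751953125) 17.639781951904297 [ 0.6431 -0.1116  0.106 ]
```

View pics/w3.png

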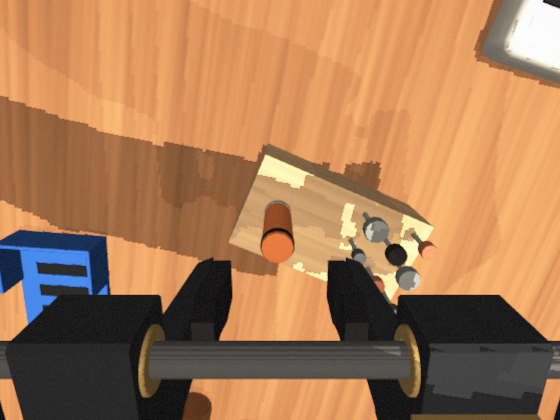

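The handle top is at (277,245), centred between the fingers. I'll descend and grip.

```bash
python3 -m pendant '[{"claw":0.36,"dx":-1,"dy":3,"dz":0,"twist":0},{"claw":0.36,"dx":-1,"dy":3,"dz":-10,"twist":0},{"claw":0.36,"dx":-1,"dy":3,"dz":-35,"twist":0},{"claw":0.36,"dx":-1,"dy":3,"dz":-60,"twist":0},{"claw":0.36,"dx":-1,"dy":3,"dz":-74,"twist":0},{"claw":0.36,"dx":-1,"dy":3,"dz":-74,"twist":0},{"claw":0.36,"dx":-1,"dy":3,"dz":-74,"twist":0}]' 
python3 -m pendant '[{"claw":0.1,"dx":0,"dy":0,"dz":0,"twist":0},{"claw":0.1,"dx":0,"dy":0,"dz":0,"twist":0},{"claw":0.1,"dx":0,"dy":0,"dz":0,"twist":0},{"claw":0.1,"dx":0,"dy":0,"dz":0,"twist":0},{"claw":0.1,"dx":0,"dy":0,"dz":0,"twist":0},{"claw":0.1,"dx":0,"dy":0,"dz":0,"twist":0}]' 50
```

```text
clock: 5.05
tool_pos: [0.6427, -0.1121, 0.055]
eef_rot: [0.635, 0.773, 0.0, 0.0]
contact_force: [-0.1, 0.2, 0.6]
opening: 0.361
finger_force: 0.0
clock: 5.65
tool_pos: [0.6432, -0.1122, 0.0559]
eef_rot: [0.635, 0.773, 0.001, 0.001]
contact_force: [-0.5, 0.2, 5.6]
opening: 0.182
finger_force: 50.0
```

```bash
python3 -m pendant '[{"claw":0.1,"dx":0,"dy":0,"dz":30,"twist":0},{"claw":0.1,"dx":0,"dy":0,"dz":70,"twist":0},{"claw":0.1,"dx":-10,"dy":20,"dz":90,"twist":0},{"claw":0.1,"dx":-32,"dy":62,"dz":90,"twist":0},{"claw":0.1,"dx":-54,"dy":106,"dz":90,"twist":0},{"claw":0.1,"dx":-75,"dy":150,"dz":90,"twist":0},{"claw":0.1,"dx":-95,"dy":194,"dz":90,"twist":0},{"claw":0.1,"dx":-115,"dy":236,"dz":90,"twist":0}]' 
python3 -m pendant '[{"claw":0.1,"dx":-17,"dy":40,"dz":-10,"twist":0},{"claw":0.1,"dx":-32,"dy":72,"dz":-20,"twist":0},{"claw":0.1,"dx":-32,"dy":78,"dz":-25,"twist":0},{"claw":0.1,"dx":-32,"dy":78,"dz":-25,"twist":0},{"claw":0.1,"dx":-32,"dy":78,"dz":-25,"twist":0},{"claw":0.1,"dx":-32,"dy":78,"dz":-25,"twist":0}]' 
python3 - <<'E'
from h import *
np.set_printoptions(precision=4,suppress=True)
s=r.get_state(); print(s["tool_pos"],s["opening"])
K,T=cam("wrist",s); im,D=eyes.snapshot("wrist"); cv2.imwrite("pics/w4.png",im); np.savez("w4.npz",im=im,D=D,K=K,T=T)
print("TCP px",proj(K,T,s["tool_pos"]),"tip px",proj(K,T,s["tool_pos"]-[0,0,.0517]),"recess px",proj(K,T,[.4883,.2411,.054]))
E
```

```text
clock: 6.45
tool_pos: [0.5262, 0.1258, 0.1448]
eef_rot: [0.634, 0.773, 0.0, -0.0]
contact_force: [1.5, 0.5, 0.4]
opening: 0.179
finger_force: 50.0
clock: 7.05
tool_pos: [0.4964, 0.1999, 0.1201]
eef_rot: [0.636, 0.772, 0.0, 0.001]
contact_force: [0.2, -1.2, -0.2]
opening: 0.177
finger_force: 50.0
[0.4964 0.1999 0.1201] 0.17687188000322887
TCP px [279.0102 276.0637] tip px [278.9306 232.8337] recess px [278.6464 156.4212]
```

View pics/w4.png

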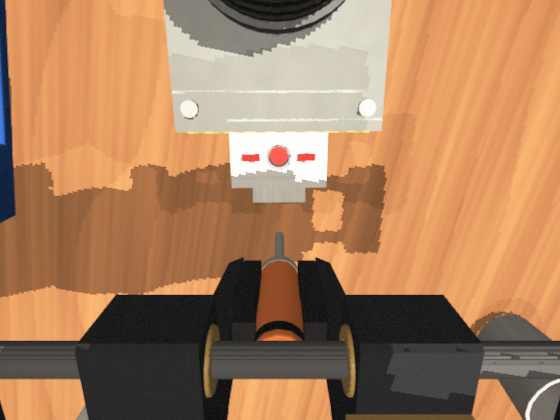

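The pin tip is at about (279,233) and the recess and button at (279,155). My predicted positions match both.

```bash
python3 - <<'E'
from h import *
np.set_printoptions(precision=4,suppress=True)
f=np.load("w4.npz"); im=f["im"].astype(int); K,T=f["K"],f["T"]
red=((im[...,2]>150)&(im[...,1]<110)).astype(np.uint8); red[200:]=0
n,l,st,ce=cv2.connectedComponentsWithStats(red)
for i in range(1,n):
    if st[i,4]>20: print(st[i],ce[i],at_z(K,T,ce[i],.054)[:2],at_z(K,T,ce[i],.0475)[:2])
g=im[225:262,265:295].mean(2).astype(int); print(g[3:20:2,4:26:2]); print(r.get_state()["tool_pos"])
E
```

```text
[269 148  19  17 248] [278.1935 156.0524] [0.488  0.2413] [0.4882 0.2401]
[242 154  17   7  99] [250.5354 157.404 ] [0.4724 0.2374] [0.4721 0.2362]
[298 154  17   7 102] [305.5196 156.6765] [0.5037 0.2439] [0.5043 0.2429]
[ 24 163  34  37 863] [ 36.9849 182.4137] [0.3504 0.1987] [0.3464 0.1963]
[148 164  14  26 109] [156.1009 173.2752] [0.4193 0.2176] [0.4174 0.2158]
[196 164  28  36 396] [211.2298 180.8283] [0.4518 0.2192] [0.4509 0.2174]
[336 166  35  20 353] [355.1275 176.0142] [0.5349 0.2382] [0.5365 0.237 ]
[156 170  14  30 140] [163.8643 187.8571] [0.4246 0.2096] [0.4229 0.2075]
[ 92 187  14  13  87] [ 96.5517 191.8276] [0.3853 0.1995] [0.3824 0.1971]
[357 187   8  13  40] [360.65  194.325] [0.541 0.228] [0.5428 0.2264]
[110 188   4  12  25] [111.72 194.36] [0.3943 0.1996] [0.3917 0.1973]
[ 70 190  10  10  60] [ 74.9667 195.2667] [0.3727 0.1949] [0.3694 0.1924]
[[104 110 112 113 113 114 118 117 121 120 120]
 [108 107 111 115 112 117 121 120 118 119 117]
 [107 109 111 112 102 101 106 117 119 122 116]
 [106 107 113 103  99  96  92 106 118 119 115]
 [110 109 115  99  97  96  88  94 117 116 118]
 [104 112 113  92  96  95  88  96 120 117 113]
 [109 110 114  92  98  98  93  95 118 118 117]
 [108 113 114  93  97  98  88  92 118 118 113]
 [109 115 113  97  99  97  90  88 121 117 114]]
[0.4964 0.2001 0.1201]
```

```bash
python3 -m pendant '[{"claw":0.1,"dx":-4,"dy":20,"dz":0,"twist":0},{"claw":0.1,"dx":-8,"dy":41,"dz":0,"twist":0},{"claw":0.1,"dx":-8,"dy":41,"dz":0,"twist":0},{"claw":0.1,"dx":-8,"dy":41,"dz":0,"twist":0},{"claw":0.1,"dx":-8,"dy":41,"dz":-8,"twist":0},{"claw":0.1,"dx":-8,"dy":41,"dz":-17,"twist":0},{"claw":0.1,"dx":-8,"dy":41,"dz":-17,"twist":0},{"claw":0.1,"dx":-8,"dy":41,"dz":-17,"twist":0}]' 
python3 - <<'E'
from h import *
np.set_printoptions(precision=4,suppress=True)
s=r.get_state(); print(s["tool_pos"],s["contact_force"])
K,T=cam("wrist",s); im,D=eyes.snapshot("wrist"); cv2.imwrite("pics/w5.png",im[150:330,160:400].repeat(3,0).repeat(3,1))
print("tip px",proj(K,T,s["tool_pos"]-[0,0,.0517]),"recess px",proj(K,T,[.4883,.2411,.054]))
E
```

```text
clock: 7.9
tool_pos: [0.4872, 0.2422, 0.1022]
eef_rot: [0.635, 0.773, -0.001, -0.0]
contact_force: [0.6, 0.0, -0.0]
opening: 0.176
finger_force: 50.0
[0.4872 0.2422 0.1022] [ 0.5627  0.0257 -0.0104]
tip px [279.1185 232.8762] recess px [280.646  237.2787]
```

View pics/w5.png

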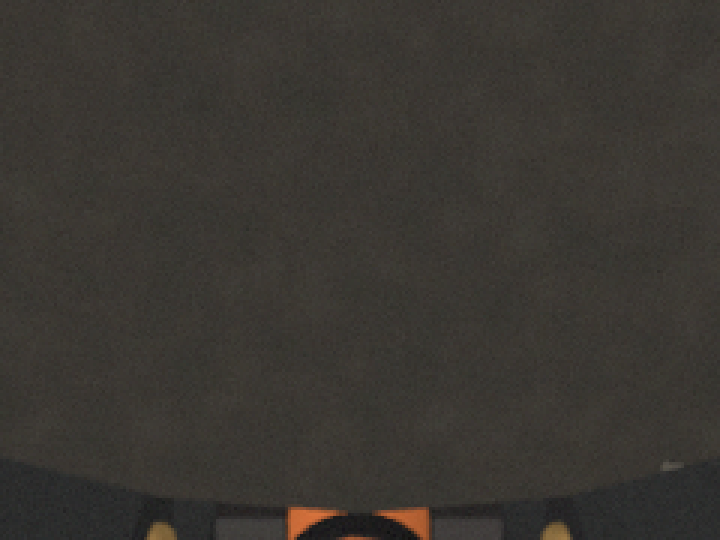

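The camera is inside the hose, so the view is blocked, and there's no contact force. The tip is at the recess depth, so I'll press by feel.

```bash
python3 -m pendant '[{"claw":0.1,"dx":1,"dy":-1,"dz":-2,"twist":0},{"claw":0.1,"dx":1,"dy":-1,"dz":-4,"twist":0},{"claw":0.1,"dx":1,"dy":-1,"dz":-4,"twist":0}]'; python3 -m pendant '[{"claw":0.1,"dx":0,"dy":0,"dz":-2,"twist":0},{"claw":0.1,"dx":0,"dy":0,"dz":-3,"twist":0},{"claw":0.1,"dx":0,"dy":0,"dz":-3,"twist":0}]'
```

```text
clock: 8.25
tool_pos: [0.4888, 0.2419, 0.0988]
eef_rot: [0.635, 0.773, 0.0, 0.0]
contact_force: [1.0, 0.2, 1.3]
opening: 0.179
finger_force: 50.0
clock: 8.55
tool_pos: [0.4888, 0.2419, 0.0959]
eef_rot: [0.635, 0.773, 0.0, 0.0]
contact_force: [0.7, 0.0, 3.5]
opening: 0.176
finger_force: 50.0
```

```bash
python3 -c "
from h import *
s=r.get_state(); print(s['tool_pos'],s['contact_force'])"
```

```text
[0.48878151 0.2418693  0.09590073] [0.73128315 0.02863202 3.45426656]
```

```bash
python3 -m pendant '[{"claw":0.1,"dx":0,"dy":0,"dz":-1,"twist":0},{"claw":0.1,"dx":0,"dy":0,"dz":-2.5,"twist":0},{"claw":0.1,"dx":0,"dy":0,"dz":-2.5,"twist":0}]'
```

```text
clock: 8.85
tool_pos: [0.4888, 0.2419, 0.0939]
eef_rot: [0.635, 0.773, 0.0, 0.0]
contact_force: [0.0, -1.0, 9.8]
opening: 0.18
finger_force: 50.0
```

```bash
python3 -m pendant '[{"claw":0.1,"dx":0.6,"dy":-3,"dz":0,"twist":0},{"claw":0.1,"dx":1.2,"dy":-6,"dz":0,"twist":0},{"claw":0.1,"dx":2,"dy":-10,"dz":0,"twist":0},{"claw":0.1,"dx":2,"dy":-10,"dz":0,"twist":0}]'
```

```text
clock: 9.25
tool_pos: [0.4906, 0.2352, 0.0941]
eef_rot: [0.634, 0.774, 0.002, -0.001]
contact_force: [-0.9, 3.7, 8.2]
opening: 0.177
finger_force: 50.0
```

```bash
python3 -m pendant '[{"claw":0.1,"dx":0.6,"dy":-3,"dz":0,"twist":0},{"claw":0.1,"dx":1.2,"dy":-6,"dz":0,"twist":0},{"claw":0.1,"dx":2,"dy":-10,"dz":0,"twist":0},{"claw":0.1,"dx":2,"dy":-10,"dz":0,"twist":0}]'
```

```text
clock: 9.65
tool_pos: [0.4927, 0.2254, 0.0941]
eef_rot: [0.634, 0.774, 0.003, -0.001]
contact_force: [-0.3, 4.4, 7.6]
opening: 0.179
finger_force: 50.0
```

```bash
python3 -m pendant '[{"claw":0.1,"dx":0.8,"dy":-4,"dz":0,"twist":0},{"claw":0.1,"dx":1.6,"dy":-8,"dz":0,"twist":0},{"claw":0.1,"dx":2.4,"dy":-12,"dz":0,"twist":0},{"claw":0.1,"dx":3.2,"dy":-16,"dz":0,"twist":0},{"claw":0.1,"dx":3.2,"dy":-16,"dz":0,"twist":0}]'
```

```text
clock: 10.15
tool_pos: [0.496, 0.2092, 0.094]
eef_rot: [0.634, 0.774, 0.002, -0.001]
contact_force: [-1.3, 3.3, 8.1]
opening: 0.183
finger_force: 50.0
```

```bash
python3 -m pendant '[{"claw":0.1,"dx":-1,"dy":5,"dz":0,"twist":0},{"claw":0.1,"dx":-1,"dy":5,"dz":3,"twist":0},{"claw":0.1,"dx":-1,"dy":5,"dz":10,"twist":0},{"claw":0.1,"dx":-1,"dy":5,"dz":25,"twist":0},{"claw":0.1,"dx":-1,"dy":0,"dz":50,"twist":0},{"claw":0.1,"dx":0,"dy":-30,"dz":50,"twist":0},{"claw":0.1,"dx":0,"dy":-30,"dz":50,"twist":0},{"claw":0.1,"dx":0,"dy":-30,"dz":50,"twist":0}]'
python3 - <<'E'
from h import *
np.set_printoptions(precision=4,suppress=True)
s=r.get_state(); print(s["tool_pos"],s["opening"])
K,T=cam("wrist",s); im,D=eyes.snapshot("wrist"); cv2.imwrite("pics/w6.png",im)
print("tip px",proj(K,T,s["tool_pos"]-[0,0,.0517]))
red=((im[...,2]>150)&(im[...,1]<110)).astype(np.uint8)
n,l,st,ce=cv2.connectedComponentsWithStats(red)
for i in range(1,n):
    if st[i,4]>20: print(st[i],ce[i],at_z(K,T,ce[i],.054)[:2])
E
```

```text
clock: 10.95
tool_pos: [0.4949, 0.1754, 0.1431]
eef_rot: [0.635, 0.772, -0.001, -0.0]
contact_force: [-0.5, 0.5, -0.4]
opening: 0.176
finger_force: 50.0
[0.4949 0.1754 0.1431] 0.17605022688530686
tip px [279.1478 232.9221]
[281 150  17  16 206] [289.0097 157.7427] [0.494 0.213]
[257 157  15   5  75] [264. 159.] [0.4783 0.2091]
[307 157  15   6  76] [314.0789 159.0395] [0.5101 0.2152]
[  25  158   53  118 3640] [ 51.7357 226.236 ] [0.3441 0.1356]
[ 164  160   95  112 4398] [208.3574 224.9902] [0.4492 0.1571]
[203 161  20  14 138] [212.0652 167.971 ] [0.4463 0.1968]
[335 161  31  82 923] [349.9772 201.2286] [0.5399 0.1921]
[ 128  163   34  117 1830] [145.4721 234.4175] [0.4076 0.1419]
[ 90 181   5  14  34] [ 92.3529 187.7059] [0.3703 0.1685]
[  91  180   19   98 1108] [ 99.4756 226.3818] [0.3762 0.1418]
[118 182  12  97 322] [123.3975 233.0217] [0.3926 0.14  ]
[  4 187  14  91 449] [  9.9955 228.3831] [0.316  0.1285]
[ 253  187   62   73 1996] [280.7605 224.3898] [0.4976 0.167 ]
[319 221  16  12 110] [326.4727 226.6091] [0.5286 0.1714]
[ 84 255   6  22  57] [ 86.4737 266.8772] [0.3685 0.109 ]
[127 266   6  13  28] [129.5714 272.    ] [0.3988 0.1108]
[463 286  10  24  71] [466.6761 296.9859] [0.6416 0.1376]
[475 316  13  13  89] [480.3371 322.8989] [0.6592 0.1186]
[261 332  34   9 118] [277.161  336.7119] [0.5125 0.0773]
[ 74 413  15   7  74] [ 81.8108 416.6081] [ 0.3693 -0.0302]
```

View pics/w6.png

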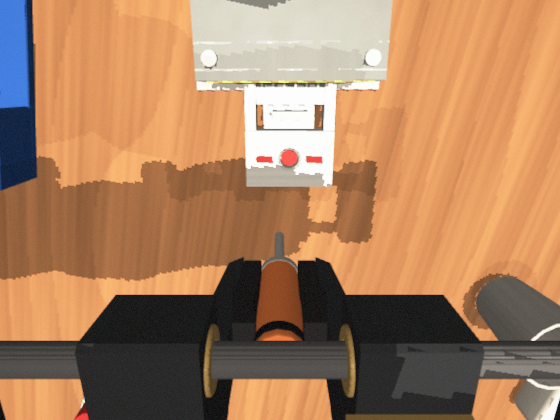

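The tooth has popped up outside the lip, the recess is now at (289,158), and the slide is about 29 mm out. The pin is still straight in the fingers, so I'll take it back to the stand.

```bash
python3 -m pendant '[{"claw":0.1,"dx":20,"dy":-40,"dz":0,"twist":0},{"claw":0.1,"dx":41,"dy":-80,"dz":0,"twist":0},{"claw":0.1,"dx":62,"dy":-120,"dz":0,"twist":0},{"claw":0.1,"dx":83,"dy":-160,"dz":0,"twist":0},{"claw":0.1,"dx":103,"dy":-200,"dz":0,"twist":0},{"claw":0.1,"dx":123,"dy":-240,"dz":0,"twist":0},{"claw":0.1,"dx":140,"dy":-272,"dz":0,"twist":0},{"claw":0.1,"dx":148,"dy":-287,"dz":0,"twist":0}]'
python3 -m pendant '[{"claw":0.1,"dx":0,"dy":0,"dz":-20,"twist":0},{"claw":0.1,"dx":0,"dy":0,"dz":-26,"twist":0},{"claw":0.1,"dx":0,"dy":0,"dz":-26,"twist":0},{"claw":0.1,"dx":0,"dy":0,"dz":-26,"twist":0},{"claw":0.1,"dx":0,"dy":0,"dz":-26,"twist":0}]'
python3 - <<'E'
from h import *
np.set_printoptions(precision=4,suppress=True)
s=r.get_state(); print(s["tool_pos"],s["opening"])
K,T=cam("wrist",s); im,D=eyes.snapshot("wrist"); cv2.imwrite("pics/w7.png",im[130:330,180:400].repeat(3,0).repeat(3,1)); np.savez("w7.npz",im=im,D=D,K=K,T=T)
print("tip px",proj(K,T,s["tool_pos"]-[0,0,.0517]),"hole px",proj(K,T,[.643,-.112,.05]))
for d in nets.place_of("wrist","stand_hole"):
        px=np.array(d["position"])*[560,420]; print(round(d["confidence"],2),px.round(0),at_z(K,T,px,.05))
E
```

```text
clock: 11.8
tool_pos: [0.6446, -0.1148, 0.1426]
eef_rot: [0.636, 0.772, -0.001, 0.001]
contact_force: [-0.3, -0.0, -1.0]
opening: 0.18
finger_force: 50.0
clock: 12.3
tool_pos: [0.644, -0.1102, 0.1179]
eef_rot: [0.634, 0.773, 0.0, 0.0]
contact_force: [-1.1, -0.6, -0.5]
opening: 0.181
finger_force: 50.0
[ 0.644  -0.1102  0.1179] 0.18057979210533534
tip px [278.9242 232.9278] hole px [276.7255 225.6635]
0.97 [277. 230.] [ 0.644  -0.1147  0.05  ]
```

View pics/w7.png

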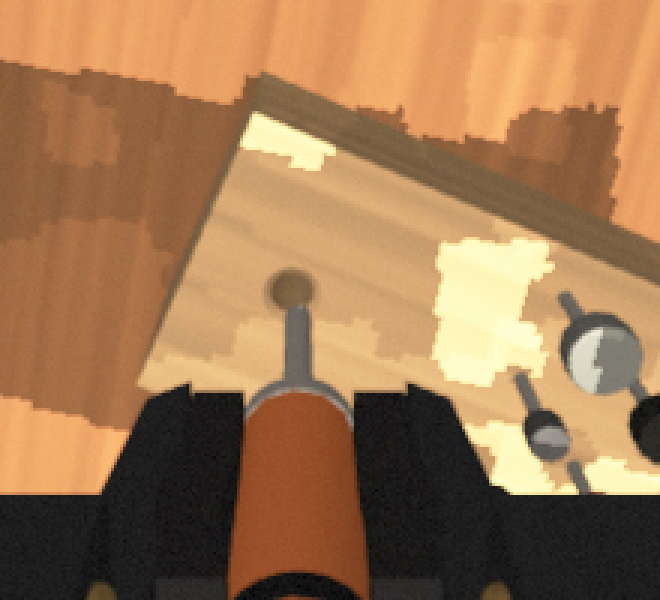

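The hole is at full-image pixel (277,226) and the tip at about (279,234), as predicted. I'll shift by (−1, −1.5) mm and lower in steps while watching the force.

```bash
python3 -m pendant '[{"claw":0.1,"dx":-1,"dy":-1.5,"dz":0,"twist":0},{"claw":0.1,"dx":-1,"dy":-1.5,"dz":-8,"twist":0},{"claw":0.1,"dx":-1,"dy":-1.5,"dz":-15,"twist":0},{"claw":0.1,"dx":-1,"dy":-1.5,"dz":-22,"twist":0},{"claw":0.1,"dx":-1,"dy":-1.5,"dz":-22,"twist":0}]'
```

```text
clock: 12.9
tool_pos: [0.6415, -0.1123, 0.0936]
eef_rot: [0.634, 0.773, -0.001, -0.001]
contact_force: [-0.2, 0.3, -0.7]
opening: 0.176
finger_force: 50.0
```

```bash
python3 -m pendant '[{"claw":0.1,"dx":1,"dy":0,"dz":-10,"twist":0},{"claw":0.1,"dx":1,"dy":0,"dz":-25,"twist":0},{"claw":0.1,"dx":1,"dy":0,"dz":-35,"twist":0},{"claw":0.1,"dx":1,"dy":0,"dz":-37,"twist":0},{"claw":0.1,"dx":1,"dy":0,"dz":-37,"twist":0}]'
```

```text
clock: 13.4
tool_pos: [0.6431, -0.1125, 0.0574]
eef_rot: [0.634, 0.773, -0.0, -0.001]
contact_force: [0.4, -0.7, -0.1]
opening: 0.182
finger_force: 50.0
```

```bash
python3 -m pendant '[{"claw":0.1,"dx":0,"dy":0,"dz":-1.5,"twist":0},{"claw":0.1,"dx":0,"dy":0,"dz":-1.5,"twist":0},{"claw":0.36,"dx":0,"dy":0,"dz":-1.5,"twist":0},{"claw":0.36,"dx":0,"dy":0,"dz":-1.5,"twist":0},{"claw":0.36,"dx":0,"dy":0,"dz":-1.5,"twist":0},{"claw":0.36,"dx":0,"dy":0,"dz":-1.5,"twist":0},{"claw":0.36,"dx":0,"dy":0,"dz":-1.5,"twist":0},{"claw":0.36,"dx":0,"dy":0,"dz":-1.5,"twist":0}]'
python3 -m pendant '[{"claw":0.36,"dx":0,"dy":0,"dz":30,"twist":0},{"claw":0.36,"dx":0,"dy":0,"dz":75,"twist":0},{"claw":0.36,"dx":0,"dy":-10,"dz":115,"twist":0},{"claw":0.6,"dx":0,"dy":-20,"dz":155,"twist":0},{"claw":1,"dx":0,"dy":-20,"dz":160,"twist":0},{"claw":1,"dx":0,"dy":-20,"dz":160,"twist":0},{"claw":1,"dx":0,"dy":-20,"dz":160,"twist":0}]'
python3 - <<'E'
from h import *
np.set_printoptions(precision=4,suppress=True)
s=r.get_state(); print(s["tool_pos"],s["opening"])
K,T=cam("wrist",s); im,D=eyes.snapshot("wrist"); cv2.imwrite("pics/w8.png",im); np.savez("w8.npz",im=im,D=D,K=K,T=T)
C=cloud(K,T,D)
m=(C[...,2]>.095)&(C[...,2]<.13)&(np.hypot(C[...,0]-.643,C[...,1]+.113)<.03)
v,u=np.nonzero(m); c,rad=cv2.minEnclosingCircle(np.stack([u,v],1).astype(np.float32)); print(m.sum(),np.median(C[m],0),c,rad,at_z(K,T,c,.106))
E
```

```text
clock: 14.2
tool_pos: [0.6436, -0.1126, 0.0567]
eef_rot: [0.635, 0.773, 0.0, 0.0]
contact_force: [0.7, 0.4, -0.2]
opening: 0.363
finger_force: 0.0
clock: 14.9
tool_pos: [0.6426, -0.1318, 0.2154]
eef_rot: [0.634, 0.773, -0.0, -0.001]
contact_force: [-0.4, 0.1, -0.6]
opening: 0.701
finger_force: 0.0
[ 0.6426 -0.1318  0.2154] 0.7010825955965135
497 [ 0.6439 -0.1121  0.1072] (286.1900939941406, 178.4008331298828) 12.972982406616211 [ 0.6437 -0.1124  0.106 ]
```

```bash
python3 -m pendant '[{"claw":1,"dx":-45,"dy":-15,"dz":15,"twist":0},{"claw":1,"dx":-90,"dy":-35,"dz":30,"twist":0},{"claw":1,"dx":-130,"dy":-55,"dz":40,"twist":0},{"claw":1,"dx":-145,"dy":-70,"dz":40,"twist":0},{"claw":1,"dx":-145,"dy":-70,"dz":40,"twist":0},{"claw":1,"dx":-145,"dy":-70,"dz":40,"twist":0}]'
python3 - <<'E'
from h import *
np.set_printoptions(precision=4,suppress=True)
s=r.get_state(); print(s["tool_pos"],s["opening"],s["q"])
K,T=cam("wrist",s); im,D=eyes.snapshot("wrist"); cv2.imwrite("pics/w9.png",im); np.savez("w9.npz",im=im,D=D,K=K,T=T)
for d in nets.place_of("wrist","tray_floor"):
        px=np.array(d["position"])*[560,420]; print(round(d["confidence"],2),px.round(0),at_z(K,T,px,.006))
C=cloud(K,T,D); I=im.astype(int)
m=(C[...,2]>.025)&(C[...,2]<.036)&(I[...,0]>I[...,2]+30)&(np.hypot(C[...,0]-.492,C[...,1]+.248)<.1)
p=(C[m][:,:2]*1000).astype(np.float32); c,wh,a=cv2.minAreaRect(p); print(m.sum(),c,wh,a,np.median(C[m][:,2]))
m=(C[...,2]>.025)&(np.hypot(C[...,0]-.492,C[...,1]+.248)<.17)&~(I[...,0]>I[...,2]+30)
print(m.sum(), proj(K,T,s["tool_pos"]))
E
```

```text
clock: 15.55
tool_pos: [0.4988, -0.2017, 0.2558]
eef_rot: [0.634, 0.773, 0.0, -0.001]
contact_force: [-0.6, 0.9, 0.1]
opening: 0.996
finger_force: 0.0
[ 0.4988 -0.2017  0.2558] 0.9960837738912083 [ 0.3131  0.5496 -0.0225  1.8124  0.0152  0.7811  0.4796]
0.93 [158.  86.] [ 0.3613 -0.1445  0.006 ]
0.83 [265. 207.] [ 0.492  -0.2507  0.006 ]
906 (488.46148681640625, -248.71624755859375) (69.3001708984375, 140.23959350585938) 6.574639320373535 0.03092904944401012
50378 [279.0179 276.0694]
```

View pics/w9.png

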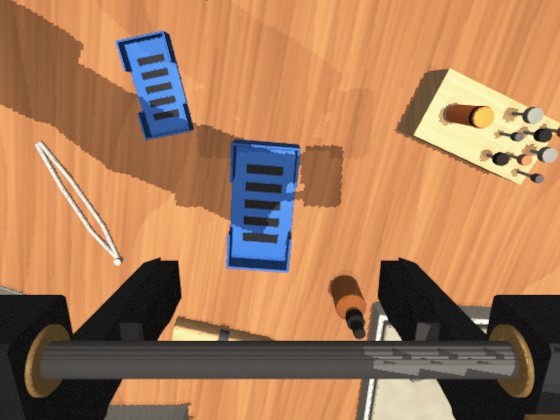

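The tray's rim spans (228–299, 142–270) and measures 69×140 mm outside, so it is the middle-sized one. I'll refine its centre, then go to the slide.

```bash
python3 - <<'E'
from h import *
np.set_printoptions(precision=4,suppress=True)
f=np.load("w9.npz"); im,K,T,D=f["im"],f["K"],f["T"],f["D"]; C=cloud(K,T,D); I=im.astype(int)
blue=(I[...,0]>I[...,2]+30)
for lo in (.024,.027):
    m=(C[...,2]>lo)&(C[...,2]<.036)&blue&(np.hypot(C[...,0]-.492,C[...,1]+.248)<.1)
    v,u=np.nonzero(m); p=np.array([at_z(K,T,q,.03)[:2]*1000 for q in zip(u,v)]).astype(np.float32)
    c,wh,a=cv2.minAreaRect(p); print(c,wh,a); print([ (int(u[i]),int(v[i])) for i in (u.argmin(),u.argmax(),v.argmin(),v.argmax())])
# floor: slots
dark=(I.max(2)<60); dark[:150]=0; dark[255:]=0; dark[:,:232]=0; dark[:,295:]=0
n,l,st,ce=cv2.connectedComponentsWithStats(dark.astype(np.uint8))
P=[]
for i in range(1,n):
    if st[i,4]>60: q=at_z(K,T,ce[i],.006)[:2]; P.append(q); print(st[i],q)
P=np.array(P); print(P.mean(0))
# w2 view too
E
python3 -m pendant '[{"claw":1,"dx":0,"dy":45,"dz":0,"twist":0},{"claw":1,"dx":0,"dy":90,"dz":0,"twist":0},{"claw":1,"dx":0,"dy":140,"dz":-10,"twist":0},{"claw":1,"dx":0,"dy":190,"dz":-20,"twist":0},{"claw":1,"dx":0,"dy":240,"dz":-35,"twist":0},{"claw":1,"dx":0,"dy":290,"dz":-50,"twist":0},{"claw":1,"dx":0,"dy":335,"dz":-65,"twist":0},{"claw":1,"dx":-5,"dy":375,"dz":-80,"twist":0}]'
python3 -m pendant '[{"claw":1,"dx":0,"dy":0,"dz":0,"twist":0},{"claw":1,"dx":0,"dy":0,"dz":0,"twist":0}]'
python3 - <<'E'
from h import *
np.set_printoptions(precision=4,suppress=True)
s=r.get_state(); print(s["tool_pos"],s["opening"],R.from_quat(s["eef_rot"]).as_matrix()[:,1])
K,T=cam("wrist",s); im,D=eyes.snapshot("wrist"); cv2.imwrite("pics/w10.png",im); np.savez("w10.npz",im=im,D=D,K=K,T=T)
I=im.astype(int); red=((I[...,2]>150)&(I[...,1]<90)).astype(np.uint8)
n,l,st,ce=cv2.connectedComponentsWithStats(red)
for i in range(1,n):
    if 20<st[i,4]<600: print(st[i],ce[i],at_z(K,T,ce[i],.054)[:2])
E
```

```text
(488.3854064941406, -248.24676513671875) (69.40263366699219, 140.87184143066406) 6.617447376251221
[(227, 245), (299, 148), (233, 142), (286, 272)]
(488.474609375, -248.50241088867188) (69.40323638916016, 140.3872833251953) 6.537821292877197
[(227, 245), (299, 148), (232, 143), (286, 272)]
[247 165  36  10 281] [ 0.4837 -0.2089]
[246 183  35  10 267] [ 0.486  -0.2289]
[245 200  34   9 231] [ 0.4864 -0.2489]
[244 217  25   9 170] [ 0.4847 -0.2694]
[243 233  27   8  92] [ 0.4867 -0.2893]
[ 0.4855 -0.2491]
clock: 16.45
tool_pos: [0.4939, 0.1772, 0.1756]
eef_rot: [0.633, 0.774, 0.001, -0.0]
contact_force: [0.1, 0.4, -0.0]
opening: 0.998
finger_force: 0.0
clock: 16.65
tool_pos: [0.4929, 0.175, 0.1757]
eef_rot: [0.632, 0.775, -0.0, -0.001]
contact_force: [1.0, -0.6, -0.2]
opening: 0.999
finger_force: 0.0
[0.4929 0.175  0.1757] 0.9992020029338173 [ 0.9798  0.1999 -0.0016]
[284 143  15  15 155] [291.0645 150.2516] [0.494  0.2128]
[263 149  13   5  56] [269.25   150.7143] [0.4785 0.2093]
[307 149  13   5  56] [312.75   151.3214] [0.5096 0.2152]
```

```bash
python3 -m pendant '[{"claw":1,"dx":-3,"dy":40,"dz":-30,"twist":0},{"claw":1,"dx":-5,"dy":65,"dz":-50,"twist":0},{"claw":1,"dx":-5,"dy":68,"dz":-70,"twist":0},{"claw":1,"dx":-5,"dy":68,"dz":-80,"twist":0},{"claw":1,"dx":-5,"dy":68,"dz":-80,"twist":0},{"claw":1,"dx":-5,"dy":68,"dz":-80,"twist":0}]' 30
```

```text
clock: 17.3
tool_pos: [0.4895, 0.2387, 0.0974]
eef_rot: [0.636, 0.772, 0.0, 0.001]
contact_force: [-0.3, -0.4, 0.5]
opening: 1.0
finger_force: 0.0
```

```bash
python3 -m pendant '[{"claw":1,"dx":0,"dy":0,"dz":0,"twist":0},{"claw":1,"dx":0,"dy":0,"dz":0,"twist":0}]'
```

```text
clock: 17.5
tool_pos: [0.4893, 0.24, 0.0977]
eef_rot: [0.635, 0.773, 0.001, 0.0]
contact_force: [0.7, 0.5, 0.1]
opening: 1.005
finger_force: 0.0
```

```bash
python3 -m pendant '[{"claw":1,"dx":-1,"dy":3,"dz":-10,"twist":0},{"claw":1,"dx":-1,"dy":3,"dz":-30,"twist":0},{"claw":1,"dx":-1,"dy":3,"dz":-50,"twist":0},{"claw":1,"dx":-1,"dy":3,"dz":-56,"twist":0},{"claw":1,"dx":-1,"dy":3,"dz":-56,"twist":0},{"claw":1,"dx":-1,"dy":3,"dz":-56,"twist":0}]'
```

```text
clock: 18.1
tool_pos: [0.4878, 0.2436, 0.0411]
eef_rot: [0.635, 0.773, 0.0, 0.0]
contact_force: [0.4, 1.4, -0.8]
opening: 0.998
finger_force: 0.0
```

```bash
python3 -m pendant '[{"claw":0.5,"dx":0,"dy":0,"dz":0,"twist":0},{"claw":0.5,"dx":0,"dy":0,"dz":0,"twist":0},{"claw":0.5,"dx":0,"dy":0,"dz":0,"twist":0},{"claw":0.5,"dx":0,"dy":0,"dz":0,"twist":0},{"claw":0.5,"dx":0,"dy":0,"dz":0,"twist":0},{"claw":0.5,"dx":0,"dy":0,"dz":0,"twist":0}]' 35
```

```text
clock: 18.7
tool_pos: [0.4877, 0.2435, 0.041]
eef_rot: [0.635, 0.773, 0.0, 0.0]
contact_force: [-0.2, -0.7, 3.2]
opening: 0.628
finger_force: 35.0
```

```bash
python3 -m pendant '[{"claw":0.5,"dx":2,"dy":-10,"dz":0,"twist":0},{"claw":0.5,"dx":4,"dy":-20,"dz":0,"twist":0},{"claw":0.5,"dx":6,"dy":-30,"dz":0,"twist":0},{"claw":0.5,"dx":8,"dy":-40,"dz":0,"twist":0},{"claw":0.5,"dx":10,"dy":-50,"dz":0,"twist":0},{"claw":0.5,"dx":12,"dy":-60,"dz":0,"twist":0},{"claw":0.5,"dx":14,"dy":-70,"dz":0,"twist":0},{"claw":0.5,"dx":15,"dy":-76,"dz":0,"twist":0}]'
```

```text
clock: 19.5
tool_pos: [0.5026, 0.1654, 0.0405]
eef_rot: [0.635, 0.772, -0.001, 0.0]
contact_force: [-0.5, 0.8, 0.3]
opening: 0.63
finger_force: 35.0
```

```bash
python3 -m pendant '[{"claw":0.5,"dx":0,"dy":0,"dz":0,"twist":0},{"claw":0.5,"dx":0,"dy":-5,"dz":15,"twist":0},{"claw":0.5,"dx":0,"dy":-15,"dz":40,"twist":0},{"claw":0.5,"dx":0,"dy":-35,"dz":70,"twist":0},{"claw":0.5,"dx":0,"dy":-65,"dz":95,"twist":-0.02},{"claw":0.5,"dx":0,"dy":-100,"dz":105,"twist":-0.04},{"claw":0.5,"dx":0,"dy":-140,"dz":105,"twist":-0.06},{"claw":0.5,"dx":0,"dy":-180,"dz":105,"twist":-0.084}]'
python3 -m pendant '[{"claw":0.5,"dx":-2,"dy":-40,"dz":0,"twist":0},{"claw":0.5,"dx":-4,"dy":-80,"dz":0,"twist":0},{"claw":0.5,"dx":-7,"dy":-120,"dz":0,"twist":0},{"claw":0.5,"dx":-10,"dy":-160,"dz":0,"twist":0},{"claw":0.5,"dx":-12,"dy":-195,"dz":-15,"twist":0},{"claw":0.5,"dx":-13,"dy":-220,"dz":-35,"twist":0},{"claw":0.5,"dx":-13,"dy":-242,"dz":-50,"twist":0},{"claw":0.5,"dx":-13,"dy":-246,"dz":-60,"twist":0}]'
python3 -m pendant '[{"claw":0.5,"dx":0,"dy":0,"dz":0,"twist":0},{"claw":0.5,"dx":0,"dy":0,"dz":0,"twist":0},{"claw":0.5,"dx":0,"dy":0,"dz":0,"twist":0}]'
python3 - <<'E'
from h import *
np.set_printoptions(precision=4,suppress=True)
s=r.get_state(); y=R.from_quat(s["eef_rot"]).as_matrix()[:,1]; print(s["tool_pos"],s["opening"],y,np.degrees(np.arctan2(y[1],y[0])))
K,T=cam("wrist",s); im,D=eyes.snapshot("wrist"); cv2.imwrite("pics/w11.png",im); np.savez("w11.npz",im=im,D=D,K=K,T=T)
E
```

```text
clock: 20.3
tool_pos: [0.5024, -0.0138, 0.1471]
eef_rot: [0.666, 0.746, 0.0, 0.001]
contact_force: [0.8, -0.2, -2.2]
opening: 0.634
finger_force: 35.0
clock: 21.1
tool_pos: [0.4882, -0.262, 0.0854]
eef_rot: [0.668, 0.744, -0.001, 0.0]
contact_force: [-0.1, -1.0, -1.5]
opening: 0.629
finger_force: 35.0
clock: 21.4
tool_pos: [0.4904, -0.2567, 0.0866]
eef_rot: [0.665, 0.746, 0.001, 0.0]
contact_force: [0.1, -0.6, -1.9]
opening: 0.632
finger_force: 35.0
[ 0.4904 -0.2567  0.0866] 0.6320516821720498 [0.9934 0.1145 0.0013] 6.575474206494148
```

View pics/w11.png

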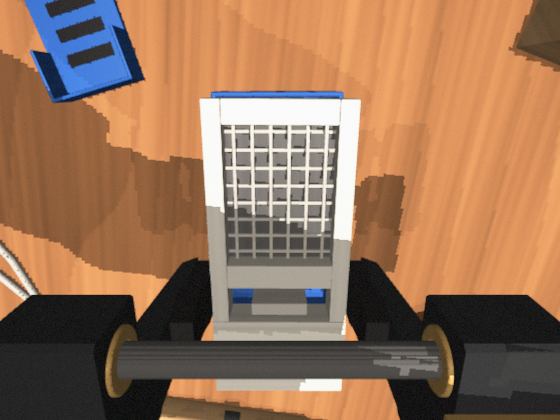

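The slide is level in the fingers over the tray. Its far end is at row 99 (columns 202–359), and the tray's far rim is at row 93 (columns 212–343). That was my eleventh picture by count, one over the limit of 10, so from here I use numbers only.

```bash
python3 - <<'E'
from h import *
np.set_printoptions(precision=4,suppress=True)
f=np.load("w11.npz"); I=f["im"].astype(int); K,T,D=f["K"],f["T"],f["D"]; C=cloud(K,T,D)
blue=(I[...,0]>I[...,2]+50)
b=blue[86:99,190:370]; v,u=np.nonzero(b); print("rim rows",v.min()+86,v.max()+86,"cols",u.min()+190,u.max()+190)
w=np.array([.9934,.1146]); l=np.array([-.1146,.9934])
y,x=v+86,u+190; P=np.array([at_z(K,T,q,.03)[:2] for q in zip(x,y)])
print("rim w",(P@w).min(),(P@w).max(),"mid",((P@w).min()+(P@w).max())/2,"l max",(P@l).max())
for r0 in (86,88,90,92,94,96,97): print(r0,np.nonzero(blue[r0,190:370])[0][[0,-1]]+190 if blue[r0,190:370].any() else 0)
c=np.array([.4884,-.2485]); print("tray mid pred w",c@w,"l",c@l,"far end l",c@l+.07)
m=(C[...,2]>.09)&(C[...,2]<.108); m[:90]=0; m[330:]=0; m[:,:190]=0;m[:,375:]=0
m[250:]=0; v,u=np.nonzero(m); P=np.array([at_z(K,T,q,.0991)[:2] for q in zip(u,v)])
print("slide z",np.median(C[m][:,2]),"w",(P@w).min(),(P@w).max(),"mid",((P@w).min()+(P@w).max())/2,"l max",(P@l).max())
for a,b_ in ((100,130),(130,160),(160,190),(190,220),(220,250)):
    s=(v>=a)&(v<b_); print(a,np.median(C[m][s][:,2]),((P@w)[s].min()+(P@w)[s].max())/2)
t=r.get_state()["tool_pos"][:2]; print("tcp w,l",t@w,t@l)
E
```

```text
rim rows 91 97 cols 211 342
rim w 0.42206474060532495 0.4913599048353108 mid 0.45671232272031786 l max -0.23288564586570593
86 0
88 0
90 0
92 [212 342]
94 [211 342]
96 [211 342]
97 [211 342]
tray mid pred w 0.45669846 l -0.30283054 far end l -0.23283053999999997
slide z 0.09372715361809086 w 0.42974968775782213 0.4866518471599307 mid 0.4582007674588764 l max -0.23475355354660743
100 0.10097745478882605 0.45833594128536126
130 0.093129027764978 0.45825247132624264
160 0.09313623123466891 0.4582115818452547
190 0.0930346347001317 0.45813290205655777
220 0.0929347736333824 0.45806282503368256
tcp w,l 0.4576909229013337 -0.3114964669100595
```

```bash
python3 -m pendant '[{"claw":0.5,"dx":-1,"dy":-5,"dz":0,"twist":0},{"claw":0.5,"dx":-1,"dy":-5,"dz":-15,"twist":0},{"claw":0.5,"dx":-1,"dy":-5,"dz":-30,"twist":0},{"claw":0.5,"dx":-1,"dy":-5,"dz":-40,"twist":0},{"claw":0.5,"dx":-1,"dy":-5,"dz":-47,"twist":0},{"claw":0.5,"dx":-1,"dy":-5,"dz":-47,"twist":0},{"claw":0.5,"dx":-1,"dy":-5,"dz":-47,"twist":0}]'
python3 - <<'E'
from h import *
np.set_printoptions(precision=4,suppress=True)
s=r.get_state(); K,T=cam("wrist",s); im,D=eyes.snapshot("wrist"); I=im.astype(int)
np.savez("w12.npz",im=im,D=D,K=K,T=T)
w=np.array([.9934,.1146]); l=np.array([-.1146,.9934]); t=s["tool_pos"]; C=cloud(K,T,D)
zt=t[2]-.001+.014; print(t,"w,l",t[:2]@w,t[:2]@l)
blue=(I[...,0]>I[...,2]+50)&(abs(C[...,2]-.031)<.006); blue[:,:150]=0;blue[:,420:]=0; blue[260:]=0
v,u=np.nonzero(blue); P=np.array([at_z(K,T,q,.03)[:2] for q in zip(u,v)])
print("rim",len(P),(P@w).min(),(P@w).max(),((P@w).min()+(P@w).max())/2,(P@l).max())
m=(abs(C[...,2]-zt-.001)<.004)&(I.min(2)>110); m[260:]=0; m[:,:150]=0; m[:,420:]=0
v,u=np.nonzero(m); P=np.array([at_z(K,T,q,zt)[:2] for q in zip(u,v)])
print("slide",len(P),np.percentile(P@w,[.2,99.8]),np.percentile(P@w,[.2,99.8]).mean(),np.percentile(P@l,99.8))
E
```

```text
clock: 22.15
tool_pos: [0.4887, -0.2636, 0.0389]
eef_rot: [0.666, 0.746, 0.0, 0.0]
contact_force: [-0.0, -0.4, -1.7]
opening: 0.632
finger_force: 35.0
[ 0.4887 -0.2636  0.0389] w,l 0.4553152398183824 -0.31787339511324403
rim 2326 0.4219129630217498 0.49179199622410025 0.456852479622925 -0.23301871334148674
slide 9271 [0.4276 0.4841] 0.4558416160682296 -0.24165706909989454
```

```bash
python3 -m pendant '[{"claw":0.5,"dx":1,"dy":1.5,"dz":0,"twist":0},{"claw":0.5,"dx":1,"dy":1.5,"dz":-5,"twist":0},{"claw":0.5,"dx":1,"dy":1.5,"dz":-12,"twist":0},{"claw":0.5,"dx":1,"dy":1.5,"dz":-20,"twist":0},{"claw":0.5,"dx":1,"dy":1.5,"dz":-25,"twist":0},{"claw":0.5,"dx":1,"dy":1.5,"dz":-25,"twist":0}]'
```

```text
clock: 22.8
tool_pos: [0.4889, -0.2617, 0.0127]
eef_rot: [0.666, 0.746, -0.0, -0.001]
contact_force: [-1.0, 0.2, -2.3]
opening: 0.633
finger_force: 35.0
```

No contact, and the slide is inside the walls. Lowering the last few millimetres.

```bash
python3 -m pendant '[{"claw":0.5,"dx":0,"dy":0,"dz":-2,"twist":0},{"claw":0.5,"dx":0,"dy":0,"dz":-4,"twist":0},{"claw":0.5,"dx":0,"dy":0,"dz":-4,"twist":0}]'; python3 -m pendant '[{"claw":0.5,"dx":0,"dy":0,"dz":-1,"twist":0},{"claw":0.5,"dx":0,"dy":0,"dz":-2,"twist":0},{"claw":0.5,"dx":0,"dy":0,"dz":-2,"twist":0}]'
```

```text
clock: 23.1
tool_pos: [0.4896, -0.262, 0.0097]
eef_rot: [0.666, 0.746, 0.0, 0.0]
contact_force: [-0.2, -0.7, -1.2]
opening: 0.631
finger_force: 35.0
clock: 23.4
tool_pos: [0.4895, -0.262, 0.0077]
eef_rot: [0.666, 0.746, 0.0, -0.0]
contact_force: [-0.3, 1.0, -1.7]
opening: 0.634
finger_force: 35.0
```

```bash
python3 -m pendant '[{"claw":0.5,"dx":0,"dy":0,"dz":-1,"twist":0},{"claw":0.5,"dx":0,"dy":0,"dz":-1,"twist":0},{"claw":0.5,"dx":0,"dy":0,"dz":-1,"twist":0}]'
```

```text
clock: 23.7
tool_pos: [0.4897, -0.2621, 0.007]
eef_rot: [0.666, 0.746, 0.0, 0.0]
contact_force: [-1.2, -0.5, 1.3]
opening: 0.63
finger_force: 35.0
```

The force has reversed, so it's on the floor. Releasing and backing up.

```bash
python3 -m pendant '[{"claw":0.68,"dx":0,"dy":0,"dz":0,"twist":0},{"claw":0.72,"dx":0,"dy":0,"dz":0,"twist":0},{"claw":0.85,"dx":0,"dy":0,"dz":0,"twist":0},{"claw":0.85,"dx":0,"dy":0,"dz":0,"twist":0},{"claw":0.85,"dx":0,"dy":0,"dz":0,"twist":0}]'
python3 -m pendant '[{"claw":0.85,"dx":0,"dy":0,"dz":20,"twist":0},{"claw":0.85,"dx":0,"dy":0,"dz":50,"twist":0},{"claw":0.85,"dx":0,"dy":0,"dz":95,"twist":0},{"claw":0.85,"dx":5,"dy":20,"dz":140,"twist":0},{"claw":0.85,"dx":10,"dy":50,"dz":185,"twist":0},{"claw":0.85,"dx":10,"dy":60,"dz":230,"twist":0},{"claw":0.85,"dx":10,"dy":60,"dz":250,"twist":0},{"claw":0.85,"dx":10,"dy":60,"dz":250,"twist":0}]'
python3 -m pendant '[{"claw":0.85,"dx":0,"dy":0,"dz":0,"twist":0},{"claw":0.85,"dx":0,"dy":0,"dz":0,"twist":0}]'
python3 - <<'E'
from h import *
np.set_printoptions(precision=4,suppress=True)
s=r.get_state(); K,T=cam("wrist",s); im,D=eyes.snapshot("wrist"); I=im.astype(int)
w=np.array([.9934,.1146]); l=np.array([-.1146,.9934]); C=cloud(K,T,D)
c=np.array([.4884,-.2485])
g=(np.hypot(C[...,0]-c[0],C[...,1]-c[1])<.09)
blue=(I[...,0]>I[...,2]+30)
for n,m,z in (("rim",g&blue&(abs(C[...,2]-.031)<.005),.03),("slide",g&~blue&(I.min(2)>110)&(abs(C[...,2]-.021)<.005),.02)):
    v,u=np.nonzero(m); P=np.array([at_z(K,T,q,z)[:2]*1000 for q in zip(u,v)]).astype(np.float32)
    print(n,len(P),cv2.minAreaRect(P))
    if n=="slide":
        A=np.c_[C[m][:,:2],np.ones(m.sum())]; k=np.linalg.lstsq(A,C[m][:,2],rcond=None)[0]; print("tilt",k[:2],"z",np.median(C[m][:,2]))
m=(C[...,2]>.098)&(C[...,2]<.13)&(np.hypot(C[...,0]-.643,C[...,1]+.113)<.03); print("pin",m.sum(),np.median(C[m],0) if m.any() else 0)
print(s["tool_pos"],s["opening"],s["contact_force"],s["clock"])
E
```

```text
clock: 24.2
tool_pos: [0.4896, -0.262, 0.0067]
eef_rot: [0.666, 0.746, 0.0, 0.0]
contact_force: [-0.1, 0.1, -0.2]
opening: 0.849
finger_force: 0.0
clock: 25.0
tool_pos: [0.5016, -0.2021, 0.2601]
eef_rot: [0.666, 0.746, 0.002, 0.003]
contact_force: [0.8, -0.7, -0.5]
opening: 0.852
finger_force: 0.0
clock: 25.2
tool_pos: [0.4984, -0.2021, 0.2553]
eef_rot: [0.667, 0.745, -0.001, -0.001]
contact_force: [0.1, 0.3, -0.1]
opening: 0.851
finger_force: 0.0
rim 873 ((488.3699951171875, -248.61219787597656), (69.64356231689453, 139.78941345214844), 6.3535332679748535)
slide 3180 ((488.3207092285156, -248.8809814453125), (55.774070739746094, 127.13330078125), 6.041545867919922)
tilt [ 0.0002 -0.0004] z 0.02152250881010115
pin 504 [ 0.642  -0.1138  0.1073]
[ 0.4984 -0.2021  0.2553] 0.8507499721137655 [ 0.0896  0.2907 -0.0952] 25.2
```

The slide is centred to within 0.3 mm, flat and on the tray floor, and the pin is seated. Handing in.

```bash
python3 -c "
from plant import r
print(r.finish_job())"
```

```text
the job is handed in; nothing more can be done
None
```

The job is handed in (no verdict shown): the slide lies flat on the middle tray's floor, centred to within about 0.3 mm, and the pin tool is back in its hole, but I viewed 11 pictures, one over the limit of 10.

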